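Set the graphite marver out on its narrow arm

TASK

Set the black graphite block out at its working place on the raised rest: slide the red-knobbed lock bar fully open, then push the block from the wide pad out onto the narrow arm, without lifting it or letting it fall, until it sits centred and square on the arm against the lip at its end. Then slide the lock bar fully closed again behind the block and let go. Leave the other things on the bench where they are.

Things in the scene. Friction and masses are not known exactly. Their poses are not given: they have to be found in the camera images.
- rest: fixed rest of bright aluminium on a dark steel foot. Origin on the bench below the joint of pad and arm; z up, x along the arm towards its lip, y sideways towards the lock's track. Flat top 60 mm above the origin: pad x = -125 to 0, 110 mm wide, no rims; narrow arm x = 0 to 76, 26 mm wide, both centred on y = 0. Lock track: x = 1 to 19, y = 40 to 145, level with the top, 8 mm stop at its end
- block_seat (a point): where the block's centre must finally be: over the arm's centre line, 45 mm along the rest's x, 69 mm above the bench, the block touching the lip (inner face of the lip at x = 70 mm, 10 mm higher than the arm's top)
- block_center (a point): centre of the loose block of black graphite, 50 x 50 x 18 mm (120 g, give or take), axes square to its sides, z up; it starts on the pad, off centre and turned up to 0.35 rad, its centre 69 mm above the bench
- marver_block: the same black block, origin at the centre of its underside, axes square to its sides
- lock (a joint): lock bar sliding along the rest's y: 0 = fully closed (across the arm's inner end; starts at 0 to 0.012), 0.060 m = fully open, each at an end stop. About 1.5 N friction, no spring. Brass bar, x = 6 to 14 mm, top 13.5 mm above the pad; y = -14.5 to 70.5 when closed, 45.5 to 130.5 when open. A seated block clears the closed bar by 6 mm
- lock_knob (a point): centre of the red round knob near the bar's outer end: 18 mm across, 20 mm tall, upright, its centre 27.5 mm above the pad's top. Push it from either side along the rest's y or pinch it from above. Closed it lies at rest x = 10, y = 65 mm, open at y = 125 mm
- matchbox: pink and blue matchbox, 36 x 53 x 15 mm, leave alone; origin at the centre of its underside
- balm_tin: round pale tin, 62 mm across, 27 mm tall, leave alone; origin at the centre of its underside
- graphite_paddle: graphite paddle on a dark wooden handle, 174 x 34 x 23 mm, leave alone; origin at the centre of its underside
- frit_jar_3: small screw-lid jar with a white lid, 45 mm across, 51 mm tall, leave alone; origin at the centre of its underside
- pliers_nose: red-handled pliers lying flat, 157 x 55 x 12 mm, leave alone; origin at the centre of its underside
Not all that is in view belongs to the job. Of the things like the marver_block, leave any that is green, purple or turquoise; of the rest the larger one is meant.

How it is judged:
On the way, in this order (a step that is already met when the one before it is completed fails the run):
1. the lock bar is slid fully open (value of joint lock above 0.055 m), for 0.1 s.
2. the block sits on the narrow arm, centred and square, against the lip, with the lock bar still open (x of block_center in the frame of rest between 0.041 and 0.049 m and y of block_center in the frame of rest between -0.008 and 0.008 m and z of block_center in the frame of rest between 0.065 and 0.073 m and (angle between the x axis of marver_block and the x axis of rest, either way round below 0.14 rad or angle between the y axis of marver_block and the x axis of rest, either way round below 0.14 rad) and angle between marver_block's own z axis and vertical below 0.07 rad and value of joint lock above 0.035 m), for 0.2 s.
At the end, for the whole second after the job is handed in: The block lies flat on the narrow arm, within 4 mm of touching the lip, within 8 mm of the arm's centre line and square to within 0.14 rad, at rest; the lock bar is closed to within 6 mm (x of block_center in the frame of rest between 0.041 and 0.049 m and y of block_center in the frame of rest between -0.008 and 0.008 m and z of block_center in the frame of rest between 0.065 and 0.073 m and (angle between the x axis of marver_block and the x axis of rest, either way round below 0.14 rad or angle between the y axis of marver_block and the x axis of rest, either way round below 0.14 rad) and angle between marver_block's own z axis and vertical below 0.07 rad and value of joint lock below 0.006 m and linear speed of marver_block below 0.01 m/s).
It fails at once if the block is lifted more than 12 mm off the rest (height (world z) of block_center above 0.081 m).
It fails at once if the block falls off the rest (height (world z) of block_center below 0.05 m).
It fails at once if the matchbox, tin, paddle, jar or pliers is shifted more than 20 mm (distance of any of matchbox, balm_tin, graphite_paddle, frit_jar_3, pliers_nose from where it was at the start of the episode above 0.02 m).
It also fails if it takes over 72 s, if anything falls off the work surface, if the arm or the gripper's body presses on something with over 40 N, if the wrist force passes 120 N, or if a joint passes its speed limit or range.

ROBOT

A 7-joint arm with a two-finger parallel gripper is mounted at the origin on a cart in front of the work surface, level with it; the furniture and walls round the work are solid. World frame = base frame: x ahead of the robot, y to its left, z up, the work surface at z = 0. Lengths are in m, angles in rad, forces in N, time in s.
With the tool pointing down it reaches from about 0.4 to 0.85 m from the base axis. Payload 10.4 kg.
Tool frame: the origin (TCP) lies midway between the tips of the shut fingers; the grasp point (between the pads) lies 19 mm behind it; z points along the fingers, y is the line along which they close (so a half turn about z gives the same grasp; the last joint's range is limited). The gripper opens to 87 mm and grips with 3 to 60 N. Pads are 19 mm wide; open, the fingers measure 117 mm over their backs; the gripper's body (75 mm by 190 mm) begins 51 mm behind the grasp point.
Start: joints at [1.186, 0.332, -0.065, 1.46, 0.022, 1.35, -0.088], TCP at [0.221, -0.585, 0.187] pointing down, gripper open.
Joint ranges: [-2.6, 2.6], [-0.5, 2.12], [-1.47, 1.34], [0.16, 2.42], [-1.27, 4.41], [0.06, 2.06], [-2.6, 2.6]. Speed limits (rad/s): [2.22, 2.22, 2.79, 2.79, 3.14, 3.14, 3.14].

INTERFACE

Orientations are given as a rotation vector (axis times angle).
In Python, from plant import arm, imaging, boxes_of gives the robot as it stands.
- The arm moves only by the shell command python3 -m jog 'ROWS'. ROWS is JSON, a list of rows, each a list of 7 numbers: the shift along the tool's x, y, z in units of 50 mm (1.0 is 50 mm), then the turn, a rotation vector about the tool's x, y, z in units of 8 degrees (1.0 is 8 degrees), then the opening, from 0 (shut) to 1 (fully open). In form: [[x, y, z, rx, ry, rz, grip], ...]. A call has 1 to 5 rows; each row is the pose to reach, as a shift and turn from the pose commanded when the call began, along the tool's axes at that moment; what a row does not reach only later rows make up. A row lasts 1/8 s, in which the tool goes at most 62.5 mm and 10.7 degrees, less where a joint would pass 70% of its speed; a pose out of reach is approached as far as the arm can. A call with a gripper value outside its range is refused whole. The fingers move at their own pace and stop on an object; the grip force is fixed at half the most. Time passes only in rows, so rows that repeat a pose let the fingers close. It gives the time, the measured TCP pose, the force, the opening and the grip force at its end, in the units of the state.
- arm.state(): the state, without advancing time (a new reading comes with each control period).
- imaging.read_camera(name): name is "scene" or "side" or "wrist"; returns the picture (480x640x3 uint8, blue, green, red); there is no depth.
- imaging.camera_params(name): a dict with "intrinsics" (3x3 intrinsics, pixels), "distortion" ([k1, k2, p1, p2, k3] as OpenCV has them; the pictures are not rectified), "T" (4x4, takes a point from camera to world coordinates). Camera axes: x right, y up, looking along -z (the intrinsics and any distortion apply to the point x, -y, -z); pixel columns grow to the right and rows downward; lengths in m; the calibration is good to about 2 mm. A picture is of the moment at which its call begins: read the wrist's pose just before it. camera_params takes no time and is no camera call; for the wrist camera it gives the pose at the moment of the call.
- arm.hand_in(): hands the job in; it is judged then, once.
Trained networks look in the newest picture that a camera, given by its name, has taken for a name from the list of things; names that differ only in an ending like _2 or _b are one class to them, and where a whole thing is asked for, a point or a joint stands for the part that bears it (a point fixed in the world has none). Each returns a list of dicts, best first, with "p" (0 to 1); they miss things now and then, are a little off and sometimes report something else, mostly with a low value. They report only what shows in the picture. A call takes as long as a camera call. They do not tell look-alikes from the thing itself.
- boxes_of(thing, camera): "rect" ([left, top, right, bottom] in pixels, round what is visible of it).
The state is a dict: "t": time; "joints": joint angles; "joint_vel": joint speeds; "tau": joint torques, N m; "tool_pos": TCP position; "ee_rot": TCP orientation; "ft_force": force on the tool from outside, world axes, zero at the start; "ft_torque": the same for the moment, N m; "opening": finger opening in m; "grip_force": force on a finger pad.
Only numpy, scipy, OpenCV 4.12 (cv2) and the standard library are available. Lean on these libraries where they do the work, as an engineer would, in place of code of your own. Each camera call takes 0.05 s, during which the arm holds its last target. There are 200 camera calls.

## Working session

There is one attempt and no reset: what is moved stays moved. The work goes in short steps, Python scripts to look and compute and a shell command to move; the robot and the scene stay as the last step left them, time stands still between calls to the robot, and variables do not carry over. Pictures are saved under pics/ and viewed, at most 10 in all, crops included, and the job is handed in when it is done.

```bash
ls; mkdir -p pics
python3 - <<'E'
from plant import arm, imaging, boxes_of
import cv2
s=arm.state();print(s['t'],s['tool_pos'],s['ee_rot'],s['opening'])
for c in ['scene','side']:
    im=imaging.read_camera(c);cv2.imwrite(f'pics/{c}0.png',im)
    p=imaging.camera_params(c);print(c,p['intrinsics'],p['distortion'],p['T'])
    for n in ['rest','marver_block','lock_knob','lock','frit_jar_3','balm_tin','matchbox','graphite_paddle','pliers_nose']:
        print(n,[(round(d['p'],2),[int(v) for v in d['rect']]) for d in boxes_of(n,c)][:3])
E
```

```text
pics
0.0 [ 0.22104153 -0.58411899  0.18613782] [-3.08893373e+00 -5.64949206e-01  5.37128011e-04] 0.08702055931651989
scene [[607.72780342   0.         321.73692576]
 [  0.         607.72780342 243.00764621]
 [  0.           0.           1.        ]] [-0.0285989  0.         0.         0.         0.       ] [[-0.73497256  0.35276524 -0.57911314 -0.16433548]
 [-0.67787783 -0.4039345   0.61426262  0.81009052]
 [-0.01723327  0.84403413  0.5360125   0.79172263]
 [ 0.          0.          0.          1.        ]]
rest [(0.56, [322, 210, 401, 274])]
marver_block [(0.96, [341, 288, 375, 314]), (0.9, [284, 277, 315, 302]), (0.76, [402, 280, 419, 294])]
lock_knob [(0.69, [337, 236, 375, 253])]
lock [(0.69, [339, 236, 372, 251])]
frit_jar_3 [(0.67, [350, 219, 383, 240]), (0.66, [320, 203, 338, 224])]
balm_tin [(0.68, [222, 336, 253, 369])]
matchbox [(0.9, [260, 369, 283, 396])]
graphite_paddle [(0.82, [333, 195, 393, 211])]
pliers_nose [(0.94, [417, 231, 478, 258]), (0.17, [334, 196, 395, 209])]
side [[465.01269141   0.         314.79763815]
 [  0.         465.01269141 243.37216792]
 [  0.           0.           1.        ]] [-0.005516  0.        0.        0.        0.      ] [[ 0.98924366  0.06917871 -0.12888475  0.48520519]
 [-0.14613184  0.42812893 -0.89182459 -0.77526321]
 [-0.00651598  0.90106599  0.43363304  0.45757829]
 [ 0.          0.          0.          1.        ]]
rest [(0.86, [234, 250, 365, 348])]
marver_block [(0.93, [296, 267, 326, 297]), (0.86, [236, 323, 271, 348]), (0.66, [293, 249, 306, 265])]
lock_knob [(0.76, [270, 254, 321, 276])]
lock [(0.56, [273, 253, 322, 273])]
frit_jar_3 [(0.91, [408, 300, 441, 337])]
balm_tin [(0.62, [257, 207, 282, 226]), (0.5, [295, 268, 330, 294])]
matchbox [(0.69, [220, 216, 245, 227]), (0.5, [270, 249, 324, 274]), (0.29, [184, 380, 305, 412])]
graphite_paddle [(0.68, [387, 353, 501, 397]), (0.3, [184, 378, 305, 414])]
pliers_nose [(0.87, [185, 380, 306, 412])]
```

Run:
```python
import cv2
a=cv2.imread('pics/scene0.png')[170:410,200:500];b=cv2.imread('pics/side0.png')[190:430,170:520]
cv2.imwrite('pics/a.png',cv2.resize(a,None,fx=2.5,fy=2.5,interpolation=2));cv2.imwrite('pics/b.png',cv2.resize(b,None,fx=2.2,fy=2.2,interpolation=2))
```

```text
(no output)
```

View pics/a.png

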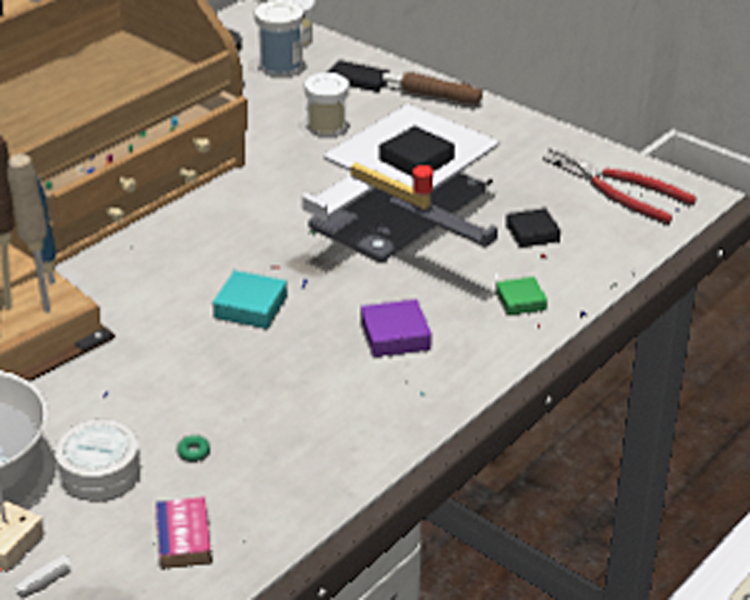

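View pics/b.png

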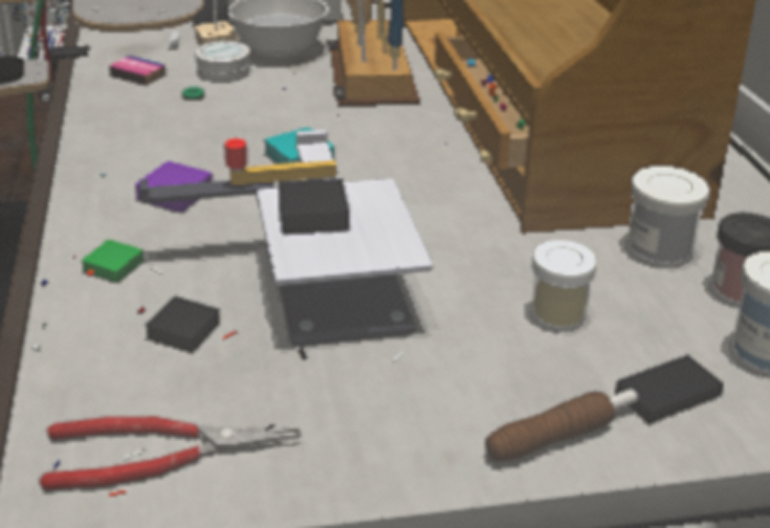

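Scene view: the black block (about px 367,228) lies on the white pad, with the red knob at about (369,242) and the lip at about (326,251). The side view shows the same things, with the knob at about (277,259). The smaller black, green, purple and turquoise blocks are decoys. Next I fit the poses.

```bash
cat > h.py <<'E'
import numpy as np, cv2
from scipy.optimize import least_squares
from plant import arm, imaging, boxes_of
def proj(p,P):
    T=np.linalg.inv(p['T']);c=(T[:3,:3]@np.atleast_2d(P).T).T+T[:3,3]
    c=c*[1,-1,-1]
    return cv2.projectPoints(c.reshape(-1,1,3),np.zeros(3),np.zeros(3),np.array(p['intrinsics']),np.array(p['distortion']))[0].reshape(-1,2)
def ray(p,uv):
    n=cv2.undistortPoints(np.array(uv,float).reshape(-1,1,2),np.array(p['intrinsics']),np.array(p['distortion'])).reshape(-1,2)
    d=np.c_[n[:,0],-n[:,1],-np.ones(len(n))]@np.array(p['T'])[:3,:3].T
    return p['T'][:3,3],d
def onplane(p,uv,z):
    o,d=ray(p,uv);return o+d*((z-o[2])/d[:,2])[:,None]
def tri(obs):
    A=np.zeros((3,3));b=np.zeros(3)
    for p,uv in obs:
        o,d=ray(p,[uv]);d=d[0]/np.linalg.norm(d[0]);M=np.eye(3)-np.outer(d,d);A+=M;b+=M@o
    return np.linalg.solve(A,b)
def place(v,L):
    c,s=np.cos(v[2]),np.sin(v[2]);L=np.array(L,float);z=v[3] if len(v)>3 else 0
    return np.c_[v[0]+c*L[:,0]-s*L[:,1],v[1]+s*L[:,0]+c*L[:,1],L[:,2]+z]
def fit(obs,x0):  # obs: list of (params, local pts, px)
    f=lambda v:np.concatenate([(proj(p,place(v,L))-np.array(q)).ravel() for p,L,q in obs])
    r=least_squares(f,x0,loss='soft_l1');return r.x,np.round(f(r.x).reshape(-1,2),1)
E
python3 - <<'E'
from h import *
S=imaging.camera_params('scene');D=imaging.camera_params('side')
sc=lambda q:np.array(q)/2.5+[200,170]-.3
sd=lambda q:np.array(q)/2.2+[170,190]-.3
print('knob',tri([(S,sc((423,180))),(D,sd((236,153)))]))
z=.06
for zz in (0,):
  v,r=fit([(S,[[-.125,-.055,z],[0,-.055,z],[-.125,.055,z]],sc([(412,105),(325,155),(498,143)])),
         (D,[[-.125,.055,z],[-.125,-.055,z],[0,-.055,z],[0,.055,z]],sd([(275,280),(430,265),(392,180),(258,190)]))],[.5,-.3,1.57,0])
print('rest',v,r.tolist())
h=.025
b,r=fit([(S,[[-h,-h,.078],[h,-h,.078],[-h,h,.078]],sc([(415,127),(380,150),(454,143)])),
  (D,[[-h,h,.078],[-h,-h,.078],[h,-h,.078],[h,h,.078]],sd([(280,213),(348,210),(343,180),(280,182)]))],[.5,-.3,1.57,0])
print('block',b,r.tolist())
c,s=np.cos(v[2]),np.sin(v[2]);R=np.array([[c,s],[-s,c]])
print('block in rest',R@(b[:2]-v[:2]),b[2]-v[2]); k=tri([(S,sc((423,180))),(D,sd((236,153)))]);print('knob in rest',R@(k[:2]-v[:2]))
w=imaging.camera_params('wrist');print(w['T'],w['intrinsics'])
s=arm.state();print(cv2.Rodrigues(s['ee_rot'])[0])
E
```

```text
knob [ 0.52211116 -0.0669795   0.08822226]
rest [ 5.91008051e-01 -7.61919218e-02  1.57142480e+00 -6.87352000e-04] [[-0.8, 0.1], [-0.3, 0.2], [1.3, 0.1], [-0.7, 0.1], [1.0, 0.4], [0.8, -0.6], [-0.7, -0.2]]
block [ 0.57425235 -0.12199603  1.49254845 -0.00157002] [[0.2, 0.0], [-1.0, -1.4], [0.5, 1.6], [0.0, 0.7], [0.6, 0.7], [0.1, -0.9], [-1.0, -0.6]]
block in rest [-0.04579357  0.01678448] -0.07887635431643658
knob in rest [0.00925572 0.06889109]
[[ 3.54866152e-01  8.96798457e-01  2.64239553e-01  2.94220712e-01]
 [-9.34917108e-01  3.40359899e-01  1.00424799e-01 -5.56656653e-01]
 [ 1.24256614e-04 -2.82679441e-01  9.59214428e-01  3.85681936e-01]
 [ 0.00000000e+00  0.00000000e+00  0.00000000e+00  1.00000000e+00]] [[369.33106782   0.         321.26553097]
 [  0.         369.33106782 243.49206114]
 [  0.           0.           1.        ]]
[[ 9.35253667e-01  3.53978215e-01  3.52083026e-05]
 [ 3.53978216e-01 -9.35253666e-01 -5.98674103e-05]
 [ 1.17369350e-05  6.84541872e-05 -9.99999998e-01]]
```

```bash
cat >> h.py <<'E'
def go(pos,xang=90.):
    """shift and turn (jog units) to TCP pos, tool z down, tool x at world angle xang deg"""
    s=arm.state();R=cv2.Rodrigues(np.array(s['ee_rot']))[0];a=np.radians(xang);c,t=np.cos(a),np.sin(a)
    G=np.array([[c,t,0],[t,-c,0],[0,0,-1.]])
    print('t',s['t'],'at',np.round(s['tool_pos'],4),'f',np.round(s['ft_force'],1),'shift',np.round(R.T@(np.array(pos)-s['tool_pos'])/.05,2),'turn',np.round(np.degrees(cv2.Rodrigues(R.T@G)[0].ravel())/8,2))
E
python3 -c "
from h import *
go([.53,-.04,.2])"
```

```text
t 1.0 at [ 0.2212 -0.5845  0.187 ] f [-0.5  0.4  0.6] shift [ 9.63 -8.   -0.26] turn [ 0.    0.   -8.66]
```

```bash
python3 -m jog '[[1,-0.8,-0.2,0,0,-0.9,0.5],[2,-1.7,-0.3,0,0,-1.8,0.5],[3,-2.5,-0.3,0,0,-2.7,0.5],[4,-3.3,-0.3,0,0,-3.6,0.5],[4.8,-4,-0.3,0,0,-4.4,0.5]]'; python3 -c "
from h import *
go([.53,-.04,.2])"
```

```text
t: 1.62
tool_pos: [0.3753, -0.3116, 0.2023]
ee_rot: [2.771, 1.478, 0.0]
ft_force: [0.5, -1.0, 0.5]
opening: 0.0469
grip_force: 0.0
t 1.625 at [ 0.3753 -0.3116  0.2023] f [ 0.5 -1.   0.5] shift [ 6.23 -0.46  0.04] turn [ 0.01  0.   -4.23]
```

```bash
python3 -m jog '[[1.2,-0.1,0,0,0,-0.9,0.5],[2.4,-0.2,0,0,0,-1.8,0.5],[3.6,-0.3,0,0,0,-2.7,0.5],[4.8,-0.4,0,0,0,-3.6,0.5],[5.8,-0.45,0.05,0,0,-4.23,0.5]]'; python3 -m jog '[[0.4,0,0,0,0,0,0.5],[0.4,0,0,0,0,0,0.5],[0.4,0,0,0,0,0,0.5]]';  python3 - <<'E'
from h import *
go([.522,-.067,.081])
im=imaging.read_camera('wrist');p=imaging.camera_params('wrist');np.savez('w1.npz',T=p['T'],intrinsics=p['intrinsics'],distortion=p['distortion'])
cv2.imwrite('pics/w1.png',im)
for n in ['rest','marver_block','lock_knob']: print(n,[(round(d['p'],2),[int(v) for v in d['rect']]) for d in boxes_of(n,'wrist')][:3])
E
```

```text
t: 2.25
tool_pos: [0.5193, -0.0582, 0.1999]
ee_rot: [2.22, 2.221, 0.001]
ft_force: [1.2, -1.4, -1.1]
opening: 0.0434
grip_force: 0.0
t: 2.62
tool_pos: [0.5182, -0.0421, 0.1995]
ee_rot: [2.227, 2.215, -0.001]
ft_force: [-0.1, -0.2, -0.6]
opening: 0.0436
grip_force: 0.0
t 2.625 at [ 0.5182 -0.0421  0.1995] f [-0.1 -0.2 -0.6] shift [-0.5   0.08  2.37] turn [ 0.    0.01 -0.04]
rest [(0.86, [243, 172, 453, 367])]
marver_block [(0.95, [275, 297, 303, 330]), (0.87, [241, 108, 311, 174]), (0.76, [352, 279, 410, 330])]
lock_knob [(0.74, [314, 242, 410, 265])]
```

View pics/w1.png

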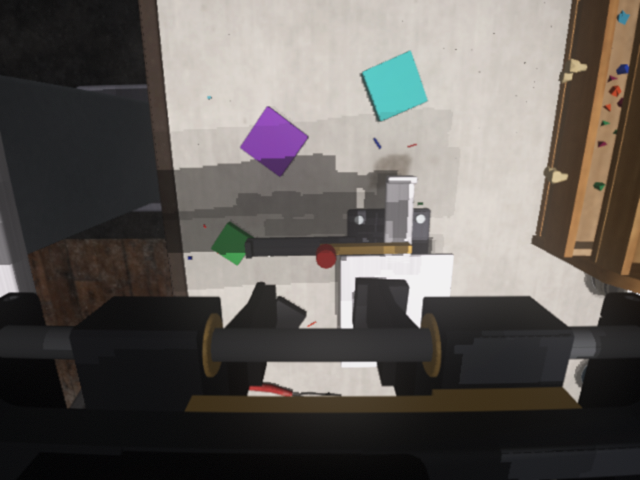

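The wrist view shows the knob top at about (326,256), the lip at (388–415,180) and the pad's inner corners at (340,257) and (452,254). The fingers partly hide the pad.

Run:
```python
from h import *
W=dict(np.load('w1.npz'));S=imaging.camera_params('scene')
im=cv2.imread('pics/w1.png');hsv=cv2.cvtColor(im,cv2.COLOR_BGR2HSV)
m=((hsv[...,0]<8)|(hsv[...,0]>172))&(hsv[...,1]>150)&(hsv[...,2]>60);m[:,:300]=0;m[:,350:]=0;m[:235]=0;m[275:]=0
y,x=np.nonzero(m);print(len(x),x.mean(),y.mean(),x.min(),x.max(),y.min(),y.max())
k=onplane(W,[(x.mean(),y.mean())],.0925)[0];print('knob',k)
c=onplane(W,[(340,256),(452,254)],.06);print('pad corners',c)
print('lip top outer',onplane(W,[(388,177.5),(415,177.5)],.07))
print('tri knob',tri([(W,(x.mean(),y.mean())),(S,(368.9,241.5))]))
go([k[0],k[1],.081])
```

```text
238 325.51680672268907 258.26050420168065 317 334 250 266
knob [ 0.52223618 -0.06788003  0.0925    ]
pad corners [[ 0.53654462 -0.07669111  0.06      ]
 [ 0.64512575 -0.07530648  0.06      ]]
lip top outer [[ 0.57778057 -0.00064533  0.07      ]
 [ 0.60173104 -0.00068428  0.07      ]]
tri knob [ 0.52281485 -0.06876501  0.08803041]
t 2.825 at [ 0.5183 -0.0417  0.1995] f [-0.2  0.3 -0.1] shift [-0.52  0.08  2.37] turn [ 0.    0.   -0.04]
```

```bash
python3 -m jog '[[-0.51,0.08,0.5,0,0,-0.04,0.5],[-0.51,0.08,1.4,0,0,-0.04,0.5],[-0.51,0.08,2.0,0,0,-0.04,0.5],[-0.51,0.08,2.37,0,0,-0.04,0.5],[-0.51,0.08,2.37,0,0,-0.04,0.5]]'; python3 -m jog '[[0,0,0,0,0,0,0.1],[0,0,0,0,0,0,0.1],[0,0,0,0,0,0,0.1],[0,0,0,0,0,0,0.1]]';python3 -c "
from h import *
go([.462,-.067,.081])"
```

```text
t: 3.45
tool_pos: [0.5217, -0.0663, 0.0803]
ee_rot: [-2.219, -2.222, 0.001]
ft_force: [0.3, -0.5, 1.2]
opening: 0.0433
grip_force: 0.0
t: 3.95
tool_pos: [0.5225, -0.0661, 0.0813]
ee_rot: [2.219, 2.223, 0.0]
ft_force: [1.0, 0.3, 0.3]
opening: 0.0131
grip_force: 0.0
t 3.95 at [ 0.5225 -0.0661  0.0813] f [1.  0.3 0.3] shift [-0.02 -1.21  0.  ] turn [0.   0.   0.01]
```

Run:
```python
from h import *
im=imaging.read_camera('side')[200:330,200:400];im2=imaging.read_camera('scene')[180:310,280:480]
cv2.imwrite('pics/c.png',cv2.resize(np.hstack([im,im2]),None,fx=2,fy=2,interpolation=2))
s=arm.state();print(s['opening'],s['grip_force'])
```

```text
0.010104793078655151 0.0
```

View pics/c.png

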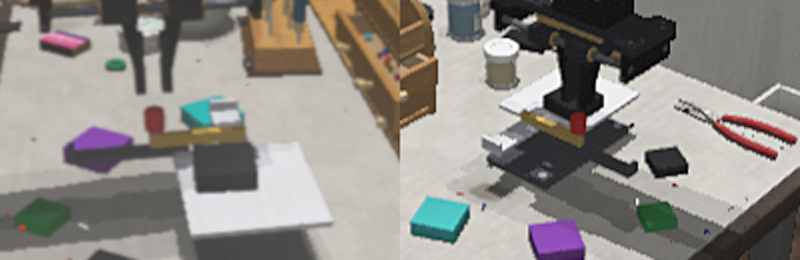

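Run:
```python
from h import *
s=arm.state();P=np.array([s['tool_pos'],[.522,-.067,.0975],[.522,-.067,.0775]]);print(P)
for c,o in (('side',(200,200)),('scene',(280,180))):
    q=(proj(imaging.camera_params(c),P)-o)*2
    if c=='scene': q+= [400,0]
    print(c,np.round(q))
```

```text
[[ 0.52234636 -0.06609222  0.08107531]
 [ 0.522      -0.067       0.0975    ]
 [ 0.522      -0.067       0.0775    ]]
side [[155. 125.]
 [154. 109.]
 [155. 129.]]
scene [[577. 129.]
 [578. 116.]
 [578. 132.]]
```

Run:
```python
from h import *
W=dict(np.load('w1.npz'));print(proj(W,[[.5183,-.0417,.1995],[.5183,-.0417,.2185]]))
S=imaging.camera_params('scene');D=imaging.camera_params('side')
print(tri([(D,np.array([153,94])/2+200),(S,np.array([175,112])/2+[280,180])]))
im=imaging.read_camera('side');im2=imaging.read_camera('scene')
a=cv2.resize(im[190:280,240:320],None,fx=5,fy=5,interpolation=2);b=cv2.resize(im2[180:270,330:400],None,fx=5,fy=5,interpolation=2)
cv2.imwrite('pics/d.png',np.hstack([a,b]))
p=imaging.camera_params('wrist');s=arm.state();print(s['tool_pos'],s['opening'],p['T'][:3,3]-s['tool_pos'])
```

```text
[[320.62833698 274.99916465]
 [320.5678175  288.17201492]]
[ 0.52172517 -0.05959383  0.10721338]
[ 0.52227203 -0.06604472  0.08097589] 0.009257925670071568 [0.00027222 0.07802218 0.1986978 ]
```

View pics/d.png

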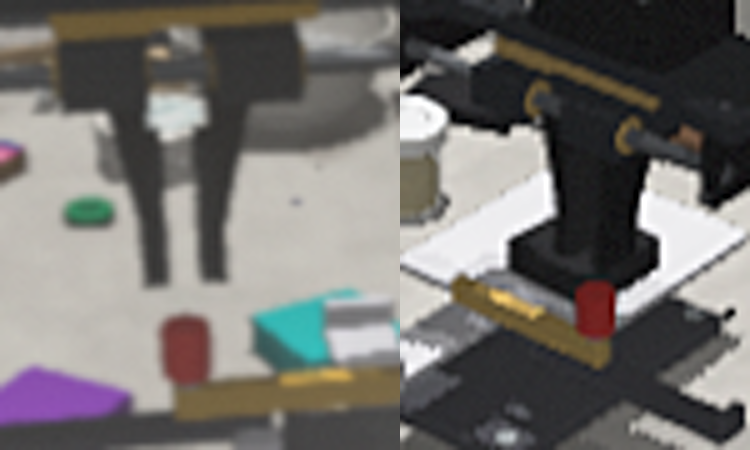

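The side view shows the fingertips (about 277,247) well above the knob top (about 277,254). All three views agree that the real tips sit about 25 mm higher than the reported TCP. I'll open, lower 25 mm and regrip.

```bash
python3 -m jog '[[0,0,0,0,0,0,0.5],[0,0,0,0,0,0,0.5],[0,0,0,0,0,0,0.5],[0,0,0,0,0,0,0.5],[0,0,0.2,0,0,0,0.5]]'; python3 -m jog '[[0,0,0.1,0,0,0,0.5],[0,0,0.2,0,0,0,0.5],[0,0,0.25,0,0,0,0.5],[0,0,0.25,0,0,0,0.5]]'; python3 -m jog '[[0,0,0,0,0,0,0.1],[0,0,0,0,0,0,0.1],[0,0,0,0,0,0,0.1],[0,0,0,0,0,0,0.1],[0,0,0,0,0,0,0.1]]';python3 -c "
from h import *
go([.462,-.067,.06])
im=imaging.read_camera('side')[190:280,240:320];cv2.imwrite('pics/e.png',cv2.resize(im,None,fx=4,fy=4,interpolation=2))"
```

```text
t: 4.78
tool_pos: [0.5229, -0.0662, 0.0712]
ee_rot: [2.219, 2.222, 0.001]
ft_force: [1.1, 0.6, -0.2]
opening: 0.0426
grip_force: 0.0
t: 5.28
tool_pos: [0.5222, -0.066, 0.0583]
ee_rot: [-2.219, -2.223, 0.0]
ft_force: [-0.4, -0.3, -0.1]
opening: 0.0435
grip_force: 0.0
t: 5.9
tool_pos: [0.5223, -0.0661, 0.0585]
ee_rot: [2.22, 2.223, -0.0]
ft_force: [-0.7, 0.4, 1.3]
opening: 0.0156
grip_force: 30.0
t 5.9 at [ 0.5223 -0.0661  0.0585] f [-0.7  0.4  1.3] shift [-0.02 -1.21 -0.03] turn [0.   0.   0.01]
```

View pics/e.png

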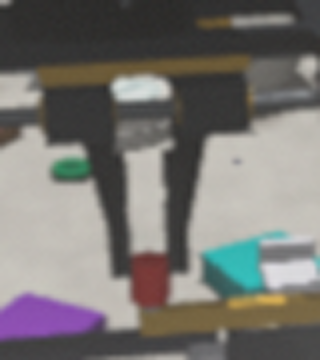

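The knob is now pinched at 30 N. I slide it open, towards −x, which is tool −y.

```bash
python3 -m jog '[[0,-0.3,0,0,0,0,0.1],[0,-0.6,0,0,0,0,0.1],[0,-0.9,0,0,0,0,0.1],[0,-1.12,0,0,0,0,0.1],[0,-1.15,0,0,0,0,0.1]]'; python3 -m jog '[[0,0,0,0,0,0,0.1],[0,0,0,0,0,0,0.1]]'
```

```text
t: 6.58
tool_pos: [0.4661, -0.0666, 0.0588]
ee_rot: [2.217, 2.22, 0.005]
ft_force: [16.3, -4.3, -15.1]
opening: 0.015
grip_force: 30.0
t: 6.82
tool_pos: [0.4661, -0.0666, 0.0587]
ee_rot: [2.218, 2.221, 0.004]
ft_force: [11.7, -4.5, -10.0]
opening: 0.0156
grip_force: 30.0
```

Run:
```python
from h import *
go([.461,-.067,.058])
S=imaging.camera_params('scene');im=imaging.read_camera('scene')
hsv=cv2.cvtColor(im,cv2.COLOR_BGR2HSV);m=((hsv[...,0]<8)|(hsv[...,0]>172))&(hsv[...,1]>150)&(hsv[...,2]>60)
m[:, :340]=0;m[:,415:]=0;m[:215]=0;m[270:]=0
y,x=np.nonzero(m);print(len(x),x.mean(),y.max())
for d in (.055,.06):print(d,proj(S,[[.591-.065-d,-.0665,.08]]))
```

```text
t 6.825 at [ 0.4661 -0.0666  0.0587] f [ 11.7  -4.5 -10. ] shift [-0.01 -0.1   0.01] turn [0.03 0.   0.01]
57 388.49122807017545 256
0.055 [[387.55713377 253.62547719]]
0.06 [[389.44144271 254.48306894]]
```

The lock is open and at its stop. I release it, rise, and move over the block.

```bash
python3 -m jog '[[0,0,0,0,0,0,0.5],[0,0,0,0,0,0,0.5],[0,0,0,0,0,0,0.5],[0,0,-0.5,0,0,0,1],[0,0,-1.3,0,0,0,1]]'
python3 - <<'E'
from h import *
go([.574,-.122,.12])
im=imaging.read_camera('scene');cv2.imwrite('pics/f1.png',im)
hsv=cv2.cvtColor(im,cv2.COLOR_BGR2HSV);m=((hsv[...,0]<8)|(hsv[...,0]>172))&(hsv[...,1]>150)&(hsv[...,2]>60)
m[:, :340]=0;m[:,415:]=0;m[:215]=0;m[270:]=0
y,x=np.nonzero(m);print(len(x),x.mean(),x.min(),x.max(),y.max())
S=imaging.camera_params('scene')
for d in (.055,.06):print(d,proj(S,[[.591-.065-d,-.0665,.0875]]))
E
```

```text
t: 7.5
tool_pos: [0.4634, -0.0657, 0.1232]
ee_rot: [-2.217, -2.222, 0.002]
ft_force: [0.4, 0.1, 0.5]
opening: 0.0555
grip_force: 0.0
t 7.5 at [ 0.4634 -0.0657  0.1232] f [0.4 0.1 0.5] shift [-1.13  2.21  0.06] turn [-0.02 -0.01  0.01]
81 389.4567901234568 386 393 256
0.055 [[387.70225229 250.66328819]]
0.06 [[389.59282863 251.5169432 ]]
```

```bash
python3 -m jog '[[-0.3,0.6,0,0,0,0,1],[-0.6,1.2,0,0,0,0,1],[-0.9,1.8,0,0,0,0,1],[-1.13,2.21,0.06,0,0,0,1],[-1.13,2.21,0.06,0,0,0,1]]'
python3 - <<'E'
from h import *
go([.574,-.122,.04])
w=imaging.read_camera('wrist');b=imaging.read_camera('side')
cv2.imwrite('pics/w2.png',w);cv2.imwrite('pics/s2.png',b)
cv2.imwrite('pics/g.png',np.hstack([cv2.resize(w[200:400,200:440],None,fx=1.6,fy=1.6,interpolation=2),cv2.resize(b[200:325,225:355],None,fx=2.56,fy=2.56,interpolation=2)]))
E
```

```text
t: 8.18
tool_pos: [0.5756, -0.1229, 0.1195]
ee_rot: [-2.22, -2.221, 0.0]
ft_force: [-0.7, 0.1, -0.5]
opening: 0.0868
grip_force: 0.0
t 8.175 at [ 0.5756 -0.1229  0.1195] f [-0.7  0.1 -0.5] shift [ 0.02 -0.03  1.59] turn [-0.01 -0.01  0.01]
```

View pics/g.png

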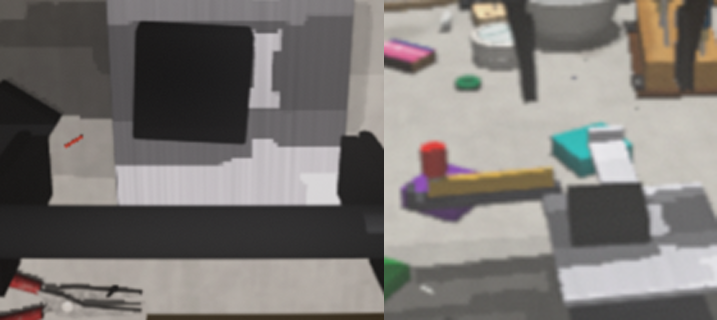

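Run:
```python
from h import *
W=imaging.camera_params('wrist')
q=np.array([(137,20),(254,27),(247,143),(133,135)])/1.6+200
a=onplane(W,q[:2],.06);b=onplane(W,q[2:],.078);print(a,b)
print('rear edge mid',b.mean(0),'yaw',np.degrees(np.arctan2(b[0,1]-b[1,1],b[0,0]-b[1,0])),'front mid if bottom',a.mean(0),'if top',onplane(W,q[:2],.078).mean(0))
v,r=fit([(W,[[-.025,.025,.06],[.025,.025,.06],[.025,-.025,.078],[-.025,-.025,.078]],q)],[.574,-.122,0]);print(v,r.tolist())
v,r=fit([(W,[[-.025,.025,.078],[.025,.025,.078],[.025,-.025,.078],[-.025,-.025,.078]],q)],[.574,-.122,0]);print(v,r.tolist())
```

```text
[[ 0.54966296 -0.09703173  0.06      ]
 [ 0.60193429 -0.10004877  0.06      ]] [[ 0.59865083 -0.14840184  0.078     ]
 [ 0.54842691 -0.14477016  0.078     ]]
rear edge mid [ 0.57353887 -0.146586    0.078     ] yaw -4.135849965677859 front mid if bottom [ 0.57579863 -0.09854025  0.06      ] if top [ 0.57575675 -0.09474054  0.078     ]
[ 0.57483066 -0.12266558 -0.0552148 ] [[2.2, -1.0], [-1.0, -1.3], [-0.4, 0.8], [0.1, 1.9]]
[ 0.57467991 -0.12041786 -0.04907934] [[-0.7, 1.3], [1.2, 0.8], [-0.2, -2.3], [0.1, -0.8]]
```

```bash
python3 -m jog '[[0,0,0.5,0,0,0,1],[0,0,1,0,0,0,1],[0,0,1.4,0,0,0,1],[0,0,1.55,0,0,0,1],[0,0,1.6,0,0,0,1]]'
python3 - <<'E'
from h import *
go([.591,-.0316,.04])
b=imaging.read_camera('side')
cv2.imwrite('pics/h.png',cv2.resize(b[230:320,235:365],None,fx=5,fy=5,interpolation=2))
E
```

```text
t: 8.9
tool_pos: [0.5754, -0.1224, 0.0406]
ee_rot: [2.219, 2.223, 0.0]
ft_force: [-0.1, 0.4, -0.0]
opening: 0.0873
grip_force: 0.0
t 8.9 at [ 0.5754 -0.1224  0.0406] f [-0.1  0.4 -0. ] shift [1.81 0.32 0.01] turn [0.   0.   0.01]
```

View pics/h.png

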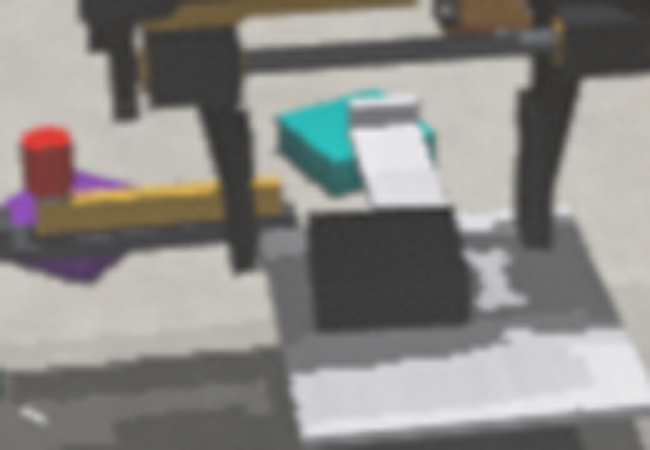

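Run:
```python
from h import *
D=imaging.camera_params('side')
for q in [(242,270),(536,247)]:
    o,d=ray(D,[np.array(q)/5+[235,230]]);d=d[0]
    for y in(-.132,-.122):print(o+d*(y-o[1])/d[1])
```

```text
[ 0.52691578 -0.132       0.07656732]
[ 0.5275642  -0.122       0.07064422]
[ 0.62279794 -0.132       0.07630605]
[ 0.62493692 -0.122       0.07037889]
```

```bash
python3 -m jog '[[0,0,0.06,0,0,0,1],[0,0,0.12,0,0,0,1],[0,0,0.12,0,0,0,1]]'; python3 -m jog '[[0,0,0.03,0,0,0,1],[0,0,0.05,0,0,0,1],[0,0,0.05,0,0,0,1]]'
```

```text
t: 9.32
tool_pos: [0.5753, -0.1225, 0.0344]
ee_rot: [-2.22, -2.223, 0.0]
ft_force: [-0.5, 0.3, 0.6]
opening: 0.0874
grip_force: 0.0
t: 9.7
tool_pos: [0.5753, -0.1225, 0.0319]
ee_rot: [2.22, 2.223, -0.0]
ft_force: [0.1, -0.1, -0.0]
opening: 0.087
grip_force: 0.0
```

```bash
python3 -m jog '[[0,0,0,0,0,0,0.5],[0,0,0,0,0,0,0.5],[0,0,0,0,0,0,0.5],[0,0,0,0,0,0,0.5],[0,0,0,0,0,0,0.5]]'
python3 - <<'E'
from h import *
go([.591,-.0316,.032])
b=imaging.read_camera('side')
cv2.imwrite('pics/i.png',np.hstack([cv2.resize(b[230:320,235:365],None,fx=3,fy=3,interpolation=2),cv2.resize(imaging.read_camera('wrist')[180:360,200:440],None,fx=1.5,fy=1.5)]))
E
```

```text
t: 10.32
tool_pos: [0.5754, -0.1225, 0.032]
ee_rot: [2.22, 2.223, -0.0]
ft_force: [0.8, 1.0, 0.2]
opening: 0.0498
grip_force: 29.6
t 10.325 at [ 0.5754 -0.1225  0.032 ] f [0.8 1.  0.2] shift [ 1.82  0.32 -0.  ] turn [-0.    0.    0.01]
```

View pics/i.png

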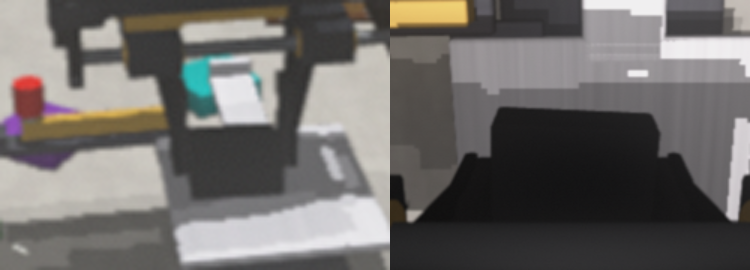

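```bash
python3 -m jog '[[0,0.15,0,0,0,0,0.5],[0,0.31,0,0,0,0,0.5],[0.15,0.31,0,0,0,0,0.5],[0.4,0.31,0,0,0,0,0.5],[0.6,0.31,0,0,0,0,0.5]]';python3 -m jog '[[0,0,0,0,0,0,0.5],[0,0,0,0,0,0,0.5]]'
python3 - <<'E'
from h import *
go([.591,-.036,.032])
E
```

```text
t: 11.05
tool_pos: [0.5908, -0.0908, 0.032]
ee_rot: [-2.218, -2.224, -0.0]
ft_force: [-0.2, -0.3, 0.1]
opening: 0.0499
grip_force: 29.6
t: 11.3
tool_pos: [0.5908, -0.0922, 0.032]
ee_rot: [-2.219, -2.223, -0.0]
ft_force: [-0.0, 0.4, 0.2]
opening: 0.0499
grip_force: 29.6
t 11.3 at [ 0.5908 -0.0922  0.032 ] f [-0.   0.4  0.2] shift [ 1.12  0.01 -0.  ] turn [ 0.   -0.    0.01]
```

```bash
python3 -m jog '[[0.25,0,0,0,0,0,0.5],[0.5,0,0,0,0,0,0.5],[0.75,0,0,0,0,0,0.5],[0.95,0,0,0,0,0,0.5],[1.05,0,0,0,0,0,0.5]]';python3 -m jog '[[0,0,0,0,0,0,0.5],[0,0,0,0,0,0,0.5]]'
python3 - <<'E'
from h import *
go([.591,-.0316,.032])
w=imaging.read_camera('side')[220:320,235:365];s=imaging.read_camera('scene')[190:290,300:420]
cv2.imwrite('pics/j.png',np.hstack([cv2.resize(w,None,fx=3,fy=3,interpolation=2),cv2.resize(s,None,fx=3,fy=3,interpolation=2)]))
E
```

```text
t: 11.92
tool_pos: [0.5907, -0.0389, 0.032]
ee_rot: [2.219, 2.224, 0.0]
ft_force: [-0.2, -0.1, 0.3]
opening: 0.0499
grip_force: 29.6
t: 12.18
tool_pos: [0.5908, -0.04, 0.032]
ee_rot: [-2.22, -2.223, -0.0]
ft_force: [-0.6, 1.3, 0.1]
opening: 0.0502
grip_force: 29.6
t 12.175 at [ 0.5908 -0.04    0.032 ] f [-0.6  1.3  0.1] shift [ 0.17  0.   -0.  ] turn [ 0.   -0.    0.01]
```

View pics/j.png

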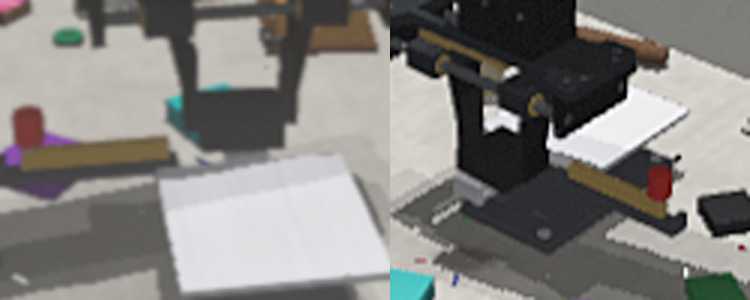

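The block is on the arm near the lip and level in both views, and the bar is clear. Small steps until the lip pushes back.

```bash
python3 -m jog '[[0.05,0,0,0,0,0,0.5],[0.1,0,0,0,0,0,0.5],[0.1,0,0,0,0,0,0.5]]';python3 -m jog '[[0.03,0,0,0,0,0,0.5],[0.06,0,0,0,0,0,0.5],[0.06,0,0,0,0,0,0.5]]'
```

```text
t: 12.65
tool_pos: [0.5907, -0.0347, 0.032]
ee_rot: [2.219, 2.224, 0.0]
ft_force: [0.0, -0.4, 0.9]
opening: 0.0498
grip_force: 29.6
t: 13.02
tool_pos: [0.5907, -0.0317, 0.0319]
ee_rot: [-2.219, -2.223, -0.0]
ft_force: [-0.1, -1.6, 1.8]
opening: 0.0499
grip_force: 29.6
```

```bash
python3 -m jog '[[0.02,0,0,0,0,0,0.5],[0.03,0,0,0,0,0,0.5],[0.03,0,0,0,0,0,0.5]]';python3 -m jog '[[0.02,0,0,0,0,0,0.5],[0.03,0,0,0,0,0,0.5],[0.03,0,0,0,0,0,0.5]]'
```

```text
t: 13.4
tool_pos: [0.5907, -0.0304, 0.032]
ee_rot: [2.22, 2.223, 0.0]
ft_force: [0.2, -1.7, 1.2]
opening: 0.0498
grip_force: 29.6
t: 13.78
tool_pos: [0.5908, -0.0302, 0.032]
ee_rot: [2.22, 2.222, -0.001]
ft_force: [0.3, -5.4, 0.7]
opening: 0.0498
grip_force: 29.6
```

Contact with the lip at 5 N. I release, rise and check.

```bash
python3 -m jog '[[-0.02,0,0,0,0,0,0.5],[-0.02,0,0,0,0,0,0.8],[-0.02,0,0,0,0,0,0.8],[-0.02,0,0,0,0,0,0.8],[-0.02,0,0,0,0,0,0.8]]';python3 -m jog '[[0,0,-0.4,0,0,0,0.8],[0,0,-1,0,0,0,0.8],[0,0,-1.8,0,0,0,0.8],[0,0,-2.2,0,0,0,0.8],[0,0,-2.2,0,0,0,0.8]]'
python3 - <<'E'
from h import *
go([.4661,-.0663,.13])
W=imaging.camera_params('wrist')
w=imaging.read_camera('wrist')[180:340,220:460];s=imaging.read_camera('scene')[200:280,300:420]
cv2.imwrite('pics/k.png',np.hstack([cv2.resize(w,(600,400),interpolation=2),cv2.resize(s,None,fx=1.6,fy=5)[:, :1]*0, ][:1]))
cv2.imwrite('pics/k2.png',s)
h=.025;c=[.591,-.0316]
print('expected block top px in crop',np.round((proj(W,[[c[0]+a,c[1]+b,.078] for a,b in((-h,h),(h,h),(h,-h),(-h,-h))])-[220,180])*2.5))
E
```

```text
t: 14.4
tool_pos: [0.5907, -0.0297, 0.0319]
ee_rot: [-2.219, -2.223, -0.0]
ft_force: [-0.0, 0.4, -0.9]
opening: 0.0684
grip_force: 0.0
t: 15.02
tool_pos: [0.5917, -0.0299, 0.1437]
ee_rot: [2.218, 2.221, 0.003]
ft_force: [0.9, 0.8, -0.1]
opening: 0.0694
grip_force: 0.0
t 15.025 at [ 0.5917 -0.0299  0.1437] f [ 0.9  0.8 -0.1] shift [-0.72 -2.51  0.27] turn [0.02 0.   0.01]
expected block top px in crop [[163.  82.]
 [335.  82.]
 [330. 242.]
 [167. 242.]]
```

View pics/k.png

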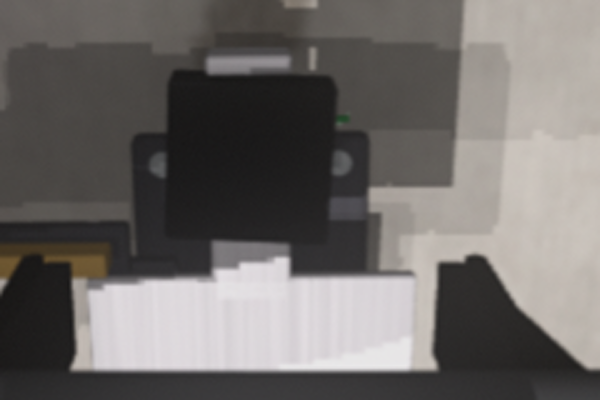

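The wrist view shows the block on the arm, touching the lip. Its sides at 166 and 334 px are centred on the arm at 210–290 px, and it is square. Now to the knob.

```bash
python3 -m jog '[[-0.2,-0.6,0,0,0,0,0.5],[-0.4,-1.2,0,0,0,0,0.5],[-0.6,-1.8,0,0,0,0,0.5],[-0.72,-2.51,0.2,0.02,0,0,0.5],[-0.72,-2.51,0.27,0.02,0,0,0.5]]';python3 -m jog '[[0,0,0,0,0,0,0.5],[0,0,0,0,0,0,0.5]]'; python3 -c "
from h import *
go([.4661,-.0666,.0575])"
```

```text
t: 15.75
tool_pos: [0.4624, -0.0671, 0.1267]
ee_rot: [-2.219, -2.218, 0.008]
ft_force: [0.7, -0.7, -0.9]
opening: 0.044
grip_force: 0.0
t: 16.0
tool_pos: [0.4658, -0.0657, 0.1283]
ee_rot: [-2.217, -2.222, 0.002]
ft_force: [-0.8, 0.3, 0.1]
opening: 0.0439
grip_force: 0.0
t 16.0 at [ 0.4658 -0.0657  0.1283] f [-0.8  0.3  0.1] shift [-0.02  0.01  1.42] turn [-0.02 -0.01  0.02]
```

```bash
python3 -m jog '[[-0.02,0.01,0.4,0,0,0,0.5],[-0.02,0.01,0.9,0,0,0,0.5],[-0.02,0.01,1.3,0,0,0,0.5],[-0.02,0.01,1.42,0,0,0,0.5],[-0.02,0.01,1.42,0,0,0,0.5]]';python3 -m jog '[[0,0,0,0,0,0,0.1],[0,0,0,0,0,0,0.1],[0,0,0,0,0,0,0.1],[0,0,0,0,0,0,0.1],[0,0,0,0,0,0,0.1]]'; python3 -c "
from h import *
go([.526,-.0666,.0575])"
```

```text
t: 16.62
tool_pos: [0.4659, -0.0668, 0.0576]
ee_rot: [-2.218, -2.222, 0.003]
ft_force: [-0.0, 0.1, -0.6]
opening: 0.0434
grip_force: 0.0
t: 17.25
tool_pos: [0.4661, -0.0672, 0.0577]
ee_rot: [-2.219, -2.222, 0.002]
ft_force: [1.7, -0.7, 1.5]
opening: 0.0158
grip_force: 30.0
t 17.25 at [ 0.4661 -0.0672  0.0577] f [ 1.7 -0.7  1.5] shift [0.01 1.2  0.  ] turn [-0.01  0.    0.01]
```

```bash
python3 -m jog '[[0,0.3,0,0,0,0,0.1],[0,0.6,0,0,0,0,0.1],[0,0.9,0,0,0,0,0.1],[0,1.12,0,0,0,0,0.1],[0,1.18,0,0,0,0,0.1]]'; python3 -m jog '[[0,0.02,0,0,0,0,0.1],[0,0.03,0,0,0,0,0.1]]'
```

```text
t: 17.88
tool_pos: [0.5262, -0.0665, 0.0576]
ee_rot: [-2.218, -2.222, 0.002]
ft_force: [-8.1, 2.6, 12.8]
opening: 0.0159
grip_force: 30.0
t: 18.12
tool_pos: [0.5261, -0.0666, 0.0575]
ee_rot: [-2.217, -2.221, 0.005]
ft_force: [-8.3, 2.4, 13.1]
opening: 0.0158
grip_force: 30.0
```

At the closed stop. I release, rise, move away and check numerically.

```bash
python3 -m jog '[[0,-0.02,0,0,0,0,0.5],[0,-0.02,0,0,0,0,0.5],[0,-0.02,0,0,0,0,0.5],[0,-0.02,-0.5,0,0,0,0.5],[0,-0.02,-1.4,0,0,0,0.5]]';python3 -m jog '[[0,-0.3,-1,0,0,0,0.8],[-0.8,-0.3,-1.5,0,0,0,0.8],[-1.2,-0.3,-1.5,0,0,0,0.8],[-1.2,-0.3,-1.5,0,0,0,0.8],[-1.2,-0.3,-1.5,0,0,0,0.8]]'
python3 - <<'E'
from h import *
W=imaging.camera_params('wrist');im=imaging.read_camera('wrist')
hsv=cv2.cvtColor(im,cv2.COLOR_BGR2HSV);m=(((hsv[...,0]<8)|(hsv[...,0]>172))&(hsv[...,1]>150)&(hsv[...,2]>60)).astype(np.uint8)
n,_,st,ce=cv2.connectedComponentsWithStats(m)
for i in range(1,n):
    if st[i,4]>60:print('red',st[i,4],onplane(W,[ce[i]],.0925))
for d in boxes_of('marver_block','wrist'):
    l,t,r,b=d['rect'];print(d['p'],onplane(W,[(l,t),(r,b)],.078).round(4).tolist())
S=imaging.camera_params('scene');imaging.read_camera('scene');c=(.591,-.0316);h=.025
for d in boxes_of('marver_block','scene')[:5]:print([round(v) for v in d['rect']],round(d['p'],2))
P=proj(S,[[c[0]+a,c[1]+b,z] for a in(-h,h) for b in(-h,h) for z in(.06,.078)]);print('expected',P.min(0),P.max(0))
print(arm.state()['t'])
E
```

```text
t: 18.75
tool_pos: [0.5242, -0.0671, 0.1266]
ee_rot: [-2.216, -2.22, 0.006]
ft_force: [0.9, 0.3, 0.7]
opening: 0.0429
grip_force: 0.0
t: 19.38
tool_pos: [0.5102, -0.1256, 0.2011]
ee_rot: [-2.215, -2.222, 0.004]
ft_force: [-1.1, 0.6, -0.2]
opening: 0.0691
grip_force: 0.0
red 370 [[ 0.52656718 -0.06646484  0.0925    ]]
0.96 [[0.454, 0.0456, 0.078], [0.5089, -0.0139, 0.078]]
0.81 [[0.4592, -0.1242, 0.078], [0.5009, -0.1726, 0.078]]
0.66 [[0.4183, -0.0547, 0.078], [0.4513, -0.0924, 0.078]]
0.64 [[0.5596, -0.0068, 0.078], [0.6224, -0.0581, 0.078]]
0.58 [[0.553, 0.0547, 0.078], [0.6057, 0.0287, 0.078]]
[398, 280, 418, 300] 0.82
[344, 288, 373, 316] 0.81
[319, 234, 351, 262] 0.75
[283, 279, 316, 301] 0.62
[403, 253, 424, 265] 0.51
expected [318.27603999 232.80146944] [350.36773426 256.8859996 ]
19.575
```

```bash
python3 -c "
from plant import arm
print(arm.hand_in())"
```

```text
the job is handed in; nothing more can be done
None
```

I handed the job in at about 19.6 s: the block sits centred and square on the arm against the lip and the lock bar is closed to within 1 mm by my measurements, but no verdict came back and I viewed 11 pictures, one over the limit of 10.

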